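# Square up a gearbox cover and cap it

## Task

The red cover plate has been left skewed on the green gearbox housing: slide it square, without lifting it off, until its edges are flush with the housing all round, and let go of it. Then take the one bearing cap whose flange is the same diameter as the round bright pad on the cover and set it down, centred on that pad, edges in line, without dropping it or shifting the cover. Leave the other caps, the tools and the rest of the bench as they are.

Things in the scene. Friction and masses are not known exactly. Their poses are not given: they have to be found in the camera images.
- housing: green hollow gearbox housing, fixed to the bench: 120 mm (its x) by 100 mm (its y), 70 mm high, open at the top with a flat rim 18 mm wide. A mounting foot 12 mm high sticks out 15 mm beyond both x ends at the bottom. Origin: centre of the underside on the bench; z up
- cover: loose red cover plate, 120 mm (its x) by 100 mm (its y) and 12 mm thick, about 0.4 kg, lying skewed on the housing's rim and sticking out past its +x end. In its middle stands a round bright pad 58 mm across and 3 mm high. Origin: centre of the underside, so the pad's face is 15 mm above it; z up. Flush means its origin 70 mm above the housing's, with x and y axes in line (either way round)
- cap_medium: bare aluminium bearing cap standing upright on a black mat: round flange 58 mm across and 8 mm thick, on it a round hub 32 mm across and 26 mm high (34 mm in all). Origin: centre of the flange's underside, z up along the axis. The three caps lie in a row on the mat (4 mm thick) in any order, alike but for the flange diameter; this is the middle one, the one that matches the pad; about 0.2 kg
- cap_small: bare aluminium bearing cap standing upright on a black mat: round flange 48 mm across and 8 mm thick, on it a round hub 32 mm across and 26 mm high (34 mm in all). Origin: centre of the flange's underside, z up along the axis. The three caps lie in a row on the mat (4 mm thick) in any order, alike but for the flange diameter; this is the small one: leave it
- cap_large: bare aluminium bearing cap standing upright on a black mat: round flange 68 mm across and 8 mm thick, on it a round hub 32 mm across and 26 mm high (34 mm in all). Origin: centre of the flange's underside, z up along the axis. The three caps lie in a row on the mat (4 mm thick) in any order, alike but for the flange diameter; this is the large one: leave it
- wrench: loose steel wrench 190 mm long lying on the bench along its x; origin under its middle: leave it
- screwdriver: loose screwdriver 200 mm long lying on the bench along its x; origin under its middle: leave it
- grease_jar: loose jar with red cap, 64 mm across, 75 mm high; origin: centre of the underside: leave it
- spray_can: loose can with blue label, 56 mm across, 150 mm high; origin: centre of the underside: leave it
- bolt_bin: loose open blue bin of bolts, 120 by 100 mm, 50 mm high; origin: centre of the underside: leave it
Mind the look-alikes: they are no part of the job. Several things have the shape of the cover; the one meant has the colours described above.

How it is judged:
On the way:
1. the cover lies flush and square on the housing, with the gripper off it (x of cover in the frame of housing between -0.004 and 0.004 m and y of cover in the frame of housing between -0.004 and 0.004 m and z of cover in the frame of housing between 0.067 and 0.073 m and angle between the x axis of cover and the x axis of housing, either way round below 0.05 rad and linear speed of cover below 0.02 m/s and contact force between the fingers and cover below 0.1 N), for 0.2 s.
At the end, for the whole second after the job is handed in: The cover lies flat on the housing, within 4 mm of flush along both its sides and within 0.05 rad of square; the 58 mm cap stands upright on the cover's pad, its axis within 4 mm of the pad's centre (horizontally), and both are at rest (x of cover in the frame of housing between -0.004 and 0.004 m and y of cover in the frame of housing between -0.004 and 0.004 m and z of cover in the frame of housing between 0.067 and 0.073 m and angle between the x axis of cover and the x axis of housing, either way round below 0.05 rad and linear speed of each of cover, cap_medium below 0.02 m/s and z of cap_medium in the frame of cover between 0.012 and 0.018 m and horizontal distance between cap_medium and cover below 0.004 m and angle between cap_medium's own z axis and vertical below 0.05 rad); the robot touches nothing.
It fails at once if the cover is lifted clear of the housing (more than 10 mm), or falls off it (z of cover in the frame of housing above 0.08 m or z of cover in the frame of housing below 0.055 m).
It fails at once if the 58 mm cap is let go more than 15 mm above the cover's pad (z of cap_medium in the frame of cover above 0.03 m and horizontal distance between cap_medium and cover below 0.04 m and contact force between the fingers and cap_medium below 0.05 N).
It fails at once if one of the other caps is moved more than 25 mm (distance of any of cap_small, cap_large from where it was at the start of the episode above 0.025 m).
It fails at once if a tool, jar, can or bin on the bench is moved more than 30 mm (distance of any of wrench, screwdriver, grease_jar, spray_can, bolt_bin from where it was at the start of the episode above 0.03 m).
It also fails if it takes over 58 s, if anything falls off the work surface, if the arm or the gripper's body presses on something with over 40 N, if the wrist force passes 120 N, or if a joint passes its speed limit or range.

## Robot

A 6-joint arm with a two-finger parallel gripper is mounted at the origin on the work surface. World frame = base frame: x ahead of the robot, y to its left, z up, the work surface at z = 0. Lengths are in m, angles in rad, forces in N, time in s.
With the tool pointing down it reaches from about 0.35 to 0.775 m from the base axis. Payload 7.3 kg.
Tool frame: the origin (TCP) lies between the finger pads; the fingertips stand ahead of it and the grasp point (between the pads) lies 6 mm ahead of it (robot.tip_extent is the x of the fingertips in the tool frame, in m); x points along the fingers, z is the direction in which the jaws open and shut, and the axes are right-handed (so a half turn about x gives the same grasp; the last joint's range is limited). The gripper opens to 92 mm and grips with 3 to 60 N. Pads are 19 mm wide; open, the fingers measure 130 mm over their backs; the gripper's body (75 mm by 190 mm) begins 47 mm behind the grasp point.
Start: joints at [0.967, 0.342, 1.524, -0, 1.275, -0.146], TCP at [0.232, 0.471, 0.252] pointing down, gripper open.
Joint ranges: [-2.53, 2.53], [-0.77, 2.02], [0.04, 2.7], [-1, 4.14], [0.28, 2.66], [-3.11, 3.11]. Speed limits (rad/s): [2.57, 2.57, 3.14, 3.14, 3.14, 3.14].

## Interface

Orientations are given as [roll, pitch, yaw] about the fixed x, y, z axes, in that order (R = Rz(yaw) Ry(pitch) Rx(roll)).
In Python, from cell import robot gives the robot as it stands. The module is installed in compiled form; this text tells all that it offers.
- The arm moves only by the shell command python3 -m creep 'ROWS' [FORCE]. ROWS is JSON, a list of rows, each an object with "translation": the shift along the tool's x, y, z in m, a list of three; "twist": the turn, a rotation vector about the tool's x, y, z in rad, a list of three; "hand": the opening in per cent of the stroke, from 0 (shut) to 100 (fully open). A call has 1 to 5 rows; each row is the pose to reach, as a shift and turn from the pose measured when the call began, along the tool's axes at that moment; what a row does not reach only later rows make up. A row lasts 1/10 s, in which the tool goes at most 50 mm and 8.59 degrees, less where a joint would pass 70% of its speed; a pose out of reach is approached as far as the arm can. A call with a gripper value outside its range is refused whole. The fingers move at their own pace and stop on an object; FORCE is the grip in N (left out, the last holds). Time passes only in rows, so rows that repeat a pose let the fingers close. It gives the time, the measured TCP pose, the force and the opening at its end, in the units of the state.
- robot.observe(): the state, without advancing time (a new reading comes with each control period).
- robot.read_camera(name): name is "side" or "top"; returns the picture (384x512x3 uint8, blue, green, red); there is no depth.
- robot.calibration(name): a dict with "intrinsics" (3x3 intrinsics, pixels), "cam_to_world" (4x4, takes a point from camera to world coordinates). Camera axes: x right, y up, looking along -z (the intrinsics and any distortion apply to the point x, -y, -z); pixel columns grow to the right and rows downward; lengths in m; the calibration is good to about 2 mm. A picture is of the moment at which its call begins. calibration takes no time and is no camera call.
- robot.hand_in(): hands the job in, once; it reports no verdict.
The state is a dict: "time": time; "qpos": joint angles; "qvel": joint speeds; "joint_efforts": joint torques, N m; "tool_pos": TCP position; "tool_rot": TCP orientation; "contact_force": force on the tool from outside, world axes, zero at the start; "torque": the same for the moment, N m; "opening": finger opening in m.
Only numpy, scipy, OpenCV 4.12 (cv2) and the standard library are available. Lean on these libraries where they do the work, as an engineer would, in place of code of your own. Each camera call takes 0.05 s, during which the arm holds its last target. There are 200 camera calls.

## Working session

There is one attempt and no reset: what is moved stays moved. The work goes in short steps, Python scripts to look and compute and a shell command to move; the robot and the scene stay as the last step left them, time stands still between calls to the robot, and variables do not carry over. Pictures are saved under pics/ and viewed, about 8 in all and at most 12, crops included, and the job is handed in when it is done.

```bash
mkdir -p pics
python3 - <<'E'
from cell import robot
import cv2,numpy as np
for n in("top","side"):
    cv2.imwrite(f"pics/{n}0.png",robot.read_camera(n)); c=robot.calibration(n); print(n,np.round(c["intrinsics"],2).tolist(),np.round(c["cam_to_world"],4).tolist(),c.keys())
s=robot.observe();print({k:np.round(v,3).tolist() for k,v in s.items()},robot.tip_extent)
E
```

```text
top [[352.81, 0.0, 251.62], [0.0, 352.81, 193.24], [0.0, 0.0, 1.0]] [[-0.1074, 0.9705, -0.2157, 0.3149], [-0.9942, -0.1047, 0.0239, -0.0146], [0.0006, 0.217, 0.9762, 1.1327], [0.0, 0.0, 0.0, 1.0]] dict_keys(['intrinsics', 'cam_to_world'])
side [[445.31, 0.0, 255.25], [0.0, 445.31, 189.91], [0.0, 0.0, 1.0]] [[0.9021, 0.2113, -0.3761, 0.083], [-0.4312, 0.4159, -0.8007, -0.9516], [-0.0128, 0.8845, 0.4663, 0.6198], [0.0, 0.0, 0.0, 1.0]] dict_keys(['intrinsics', 'cam_to_world'])
{'time': 0.1, 'qpos': [0.967, 0.343, 1.525, -0.0, 1.275, -0.146], 'qvel': [0.0, -0.001, -0.002, 0.002, -0.001, -0.001], 'joint_efforts': [0.002, -43.2, -24.47, 0.072, 0.052, -0.0], 'tool_pos': [0.232, 0.471, 0.251], 'tool_rot': [3.024, 1.569, -2.146], 'contact_force': [0.46, -0.501, -0.052], 'torque': [0.025, -0.024, 0.026], 'opening': 0.092} 0.025
```

View pics/top0.png

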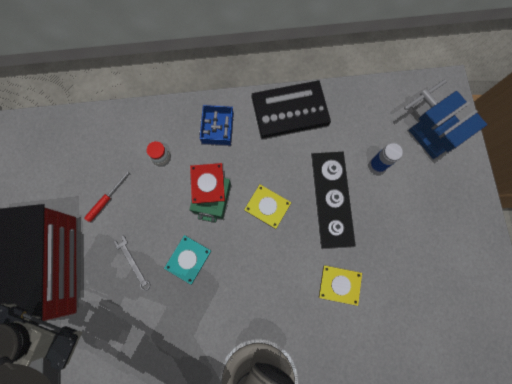

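View pics/side0.png

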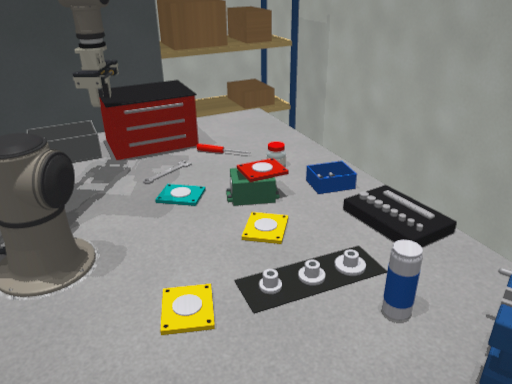

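The top view shows the red cover at about (207,183) on the green housing, whose foot is at (207,218). The caps are at (332,170), (335,198) and (336,228), apparently large, medium and small. The side view agrees, with the red cover at (262,169). Next I'll crop and measure.

```bash
cat > h.py <<'E'
from cell import robot
import cv2,numpy as np
from scipy.spatial.transform import Rotation as R
C={n:(np.array(robot.calibration(n)["intrinsics"]),np.array(robot.calibration(n)["cam_to_world"])) for n in("top","side")}
def ray(n,p):
    K,T=C[n]; p=np.atleast_2d(p).astype(float)
    d=np.c_[(p[:,0]-K[0,2])/K[0,0],-(p[:,1]-K[1,2])/K[1,1],-np.ones(len(p))]
    return T[:3,3],d@T[:3,:3].T
def onz(n,p,z):
    o,d=ray(n,p); return o+d*((z-o[2])/d[:,2])[:,None]
def proj(n,X):
    K,T=C[n]; c=(np.atleast_2d(X)-T[:3,3])@T[:3,:3]
    return np.c_[K[0,0]*c[:,0]/-c[:,2]+K[0,2],K[1,1]*-c[:,1]/-c[:,2]+K[1,2]]
def tri(p,q):
    a,u=ray("top",p);b,v=ray("side",q);u=u[0];v=v[0]
    s=np.linalg.lstsq(np.c_[u,-v],b-a,rcond=None)[0]; P,Q=a+s[0]*u,b+s[1]*v
    return (P+Q)/2,np.linalg.norm(P-Q)
def blobs(img,kind,roi,amin=30):
    h=cv2.cvtColor(img,cv2.COLOR_BGR2HSV).astype(int); H,S,V=h[...,0],h[...,1],h[...,2]
    m={"red":((H<8)|(H>172))&(S>150)&(V>70),"green":(H>55)&(H<85)&(S>80),"bright":(S<60)&(V>150)}[kind]
    k=np.zeros_like(m); x0,y0,x1,y1=roi; k[y0:y1,x0:x1]=m[y0:y1,x0:x1]
    c,_=cv2.findContours(k.astype(np.uint8),cv2.RETR_EXTERNAL,cv2.CHAIN_APPROX_NONE)
    return sorted([a for a in c if cv2.contourArea(a)>amin],key=cv2.contourArea,reverse=True)
E
python3 - <<'E'
from h import *
t=cv2.imread("pics/top0.png");s=cv2.imread("pics/side0.png")
z=lambda i,r,w,h:cv2.resize(i[r[1]:r[3],r[0]:r[2]],(w,h),interpolation=cv2.INTER_CUBIC)
cv2.imwrite("pics/crop0.png",np.hstack([z(t,(180,155,240,230),400,500),z(s,(220,155,296,211),400,295).copy() if 0 else cv2.copyMakeBorder(z(s,(220,155,296,211),400,295),0,205,0,0,cv2.BORDER_CONSTANT)]))
pad={}
for n,i,roi in(("top",t,(180,155,240,235)),("side",s,(225,155,295,210))):
    b=blobs(i,"bright",roi)
    # pad: bright blob inside cover
    for c in b[:2]: 
        e=cv2.fitEllipse(c);print(n,"pad",np.round(e[0],1),np.round(e[1],1));pad.setdefault(n,e[0])
    r=blobs(i,"red",roi)[0]; X=onz(n,r[:,0],.082)[:,:2]
    (c,wh,a)=cv2.minAreaRect((X*1000).astype(np.float32)); print(n,"cover",c,wh,a)
p,e=tri(pad["top"],pad["side"]);print("pad xyz",p,e)
for n,i,roi in(("top",t,(312,152,356,248)),("side",s,(240,245,385,300))):
    for c in blobs(i,"bright",roi,15):
        X=onz(n,c[:,0],.012); e=cv2.minEnclosingCircle((X[:,:2]*1000).astype(np.float32))
        print(n,"cap",np.round(c[:,0].mean(0),1),np.round(e[0],1),round(2*e[1],1), cv2.contourArea(c))
E
```

```text
top pad [206.5 182.2] [17.2 17.8]
top cover (594.618896484375, 92.5428695678711) (98.03229522705078, 119.35210418701172) 88.8280029296875
side pad [257.8 183.5] [56.4 79. ]
side pad [287.  174.8] [18.8 36.8]
side cover (590.0035400390625, 77.85198974609375) (114.38050079345703, 124.99885559082031) 88.86785125732422
pad xyz [0.60001049 0.10311138 0.0251046 ] 0.0238593081537676
top cap [331.5 169.9] [ 612.8 -312.8] 64.9 267.0
top cap [334.2 198.3] [ 516.7 -306.1] 54.9 197.5
top cap [335.5 227.5] [ 423.  -295.5] 45.5 141.0
side cap [289.4 255.3] [ 517.9 -252.5] 291.4 1902.5
side cap [348.5 292. ] [ 554.9 -376.8] 195.9 967.5
side cap [349.8 261.6] [ 616.4 -310.6] 87.0 325.5
side cap [375.8 252.2] [ 681.8 -317.4] 93.8 261.0
side cap [311.3 275.5] [ 514.9 -311.4] 57.9 159.0
side cap [312. 264.] [ 533.7 -282.9] 33.1 93.0
side cap [270.  285.6] [ 420.  -300.7] 48.0 84.0
```

View pics/crop0.png

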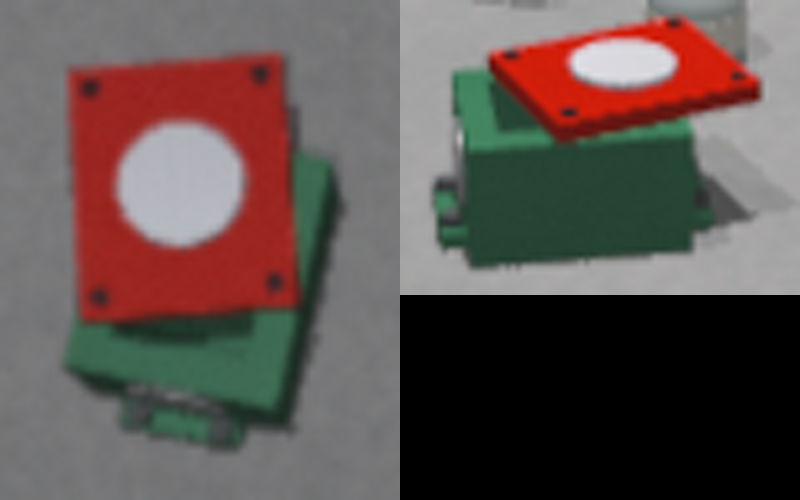

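The crop shows the cover flat on the rim, with the pad centre at top (207,182.6) and side (262,167). Three rim corners are visible: top px (190,209), (222,217) and (230,180), with their matches in the side view. I'll triangulate these.

```bash
cat >> h.py <<'E'
def padfit(img,n,near):
    h=cv2.cvtColor(img,cv2.COLOR_BGR2HSV).astype(int)
    m=((h[...,1]<70)&(h[...,2]>130)).astype(np.uint8)
    x,y=map(int,near); k=np.zeros_like(m); k[y-14:y+15,x-18:x+19]=m[y-14:y+15,x-18:x+19]
    N,l,st,ce=cv2.connectedComponentsWithStats(k); 
    c=cv2.findContours((l==l[y,x]).astype(np.uint8),cv2.RETR_EXTERNAL,cv2.CHAIN_APPROX_NONE)[0][0]
    return cv2.fitEllipse(c)
def go(pos,jaw):
    "shift and twist (tool axes) to TCP pos with tool x down, jaw axis along world angle jaw (mod pi)"
    s=robot.observe(); Rt=R.from_euler("xyz",s["tool_rot"]); out=[]
    for a in(jaw,jaw+np.pi):
        zt=np.array([np.cos(a),np.sin(a),0]); xt=np.array([0,0,-1.]); M=np.c_[xt,np.cross(zt,xt),zt]
        out.append((Rt.inv()*R.from_matrix(M)).as_rotvec())
    tw=min(out,key=np.linalg.norm)
    print("shift",np.round(Rt.inv().apply(np.array(pos)-s["tool_pos"]),4),"twist",np.round(tw,4),"q6",round(s["qpos"][5],3),"alt",np.round(max(out,key=np.linalg.norm),2))
E
python3 - <<'E'
from h import *
t=cv2.imread("pics/top0.png");s=cv2.imread("pics/side0.png")
a=padfit(t,"top",(207,183));b=padfit(s,"side",(262,167));print(a,b)
print("pad",tri(a[0],b[0]), onz("top",a[0],.085),onz("side",b[0],.085))
tc={"A":(66,362),"B":(280,412),"D":(333,163)}; sc={"A":(55,72),"B":(70,150),"D":(290,135)}
P={}
for k in tc:
    p=np.array(tc[k])/6.667+[180,155]-.4; q=np.array(sc[k])/5.263+[220,155]-.4
    P[k]=onz("top",p,.07)[0]; print(k,np.round(P[k],4),"side",np.round(onz("side",q,.07)[0],4),"tri",np.round(tri(p,q)[0],4))
A,B,D=P["A"],P["B"],P["D"]
print("AB",np.linalg.norm(A-B),"BD",np.linalg.norm(B-D),"yaw by BD",np.arctan2(*(D-B)[1::-1]),"by BA",np.arctan2(*(A-B)[1::-1])-np.pi/2,"centre",(A+D)/2)
g=blobs(t,"green",(180,155,240,235)); print([cv2.contourArea(c) for c in g])
r=blobs(t,"red",(180,155,240,235))[0]; X=(onz("top",r[:,0],.082)[:,:2]*1000).astype(np.float32); print("cover",cv2.minAreaRect(X))
# cap hubs/flanges
for p,q in(((331.5,169.9),(349.8,265)),((334.2,198.3),(311.8,274)),((335.5,227.5),(270,285))): print(tri(p,q))
go([.6,.1,.2],0)
Rt=R.from_euler("xyz",robot.observe()["tool_rot"]).as_matrix();print(Rt.round(3))
E
```

```text
((206.66807556152344, 182.26718139648438), (17.451154708862305, 18.15286636352539), 78.87787628173828) ((261.8276062011719, 166.78431701660156), (8.299385070800781, 19.361101150512695), 89.35149383544922)
pad (array([0.59620186, 0.0934719 , 0.0811309 ]), np.float64(0.0004515357901336187)) [[0.59538543 0.09300249 0.085     ]] [[0.59226608 0.08595095 0.085     ]]
A [0.5213 0.1534 0.07  ] side [0.5193 0.1481 0.07  ] tri [0.5218 0.1539 0.0671]
B [0.4878 0.058  0.07  ] side [0.4893 0.0561 0.07  ] tri [0.4889 0.0577 0.0691]
D [0.6021 0.0229 0.07  ] side [0.599  0.0197 0.07  ] tri [0.6018 0.0233 0.068 ]
AB 0.101168485754497 BD 0.1195601537724536 yaw by BD -0.297607022874909 by BA -0.33822649717550446 centre [0.56170285 0.08814773 0.07      ]
[328.5, 56.0]
cover ((594.618896484375, 92.5428695678711), (98.03229522705078, 119.35210418701172), 88.8280029296875)
(array([ 0.61427015, -0.3146783 ,  0.00358543]), np.float64(0.0014851895434672639))
(array([ 0.51792561, -0.30777838,  0.00725454]), np.float64(1.7785882875498248e-05))
(array([ 0.4225686 , -0.29718194,  0.00464713]), np.float64(0.0017500155967159494))
shift [ 0.0513 -0.4941 -0.1697] twist [ 1.113e+00 -1.300e-03  6.000e-04] q6 -0.146 alt [-2.03 -0.   -0.  ]
[[-0.001 -0.897  0.442]
 [-0.001  0.442  0.897]
 [-1.     0.    -0.001]]
```

Run:
```python
from h import *
go([.595,.093,.16],-.02)
```

```text
shift [ 0.0913 -0.4927 -0.1782] twist [ 1.133e+00 -1.300e-03  6.000e-04] q6 -0.146 alt [-2.01 -0.   -0.  ]
```

```bash
python3 -m creep '[{"translation":[0.0,-0.4927,-0.1782],"twist":[1.133,0,0],"hand":100},{"translation":[0.0,-0.4927,-0.1782],"twist":[1.133,0,0],"hand":100},{"translation":[0.0,-0.4927,-0.1782],"twist":[1.133,0,0],"hand":100},{"translation":[0.0,-0.4927,-0.1782],"twist":[1.133,0,0],"hand":100},{"translation":[0.0,-0.4927,-0.1782],"twist":[1.133,0,0],"hand":100}]' 40; python3 -c "
from h import *
go([.595,.093,.16],-.02)"
```

```text
time: 0.6
tool_pos: [0.4061, 0.289, 0.2513]
tool_rot: [-2.579, 1.57, -2.222]
contact_force: [0.4, 1.2, 0.4]
opening: 0.0917
shift [ 0.0914 -0.2496  0.1086] twist [ 0.3771 -0.0009  0.0008] q6 0.108 alt [-2.76 -0.   -0.  ]
```

```bash
python3 -m creep '[{"translation":[0.02,-0.2496,0.1086],"twist":[0.377,0,0],"hand":100},{"translation":[0.03,-0.2496,0.1086],"twist":[0.377,0,0],"hand":100},{"translation":[0.05,-0.2496,0.1086],"twist":[0.377,0,0],"hand":100},{"translation":[0.07,-0.2496,0.1086],"twist":[0.377,0,0],"hand":100},{"translation":[0.0914,-0.2496,0.1086],"twist":[0.377,0,0],"hand":100}]'; python3 -m creep '[{"translation":[0.01,0,0],"twist":[0,0,0],"hand":100}]'; python3 -c "
from h import *
go([.595,.093,.116],-.02)"
```

```text
time: 1.1
tool_pos: [0.5711, 0.1182, 0.185]
tool_rot: [-0.351, 1.569, -0.372]
contact_force: [0.3, 1.1, 0.7]
opening: 0.0921
time: 1.2
tool_pos: [0.5726, 0.1141, 0.1716]
tool_rot: [-2.032, 1.568, -2.057]
contact_force: [-0.2, 1.5, -1.0]
opening: 0.0913
shift [ 0.0556 -0.0204  0.023 ] twist [-0.0056 -0.0011  0.0022] q6 0.093 alt [3.14 0.   0.  ]
```

```bash
python3 -m creep '[{"translation":[0.02,-0.0204,0.023],"twist":[-0.005,0,0.002],"hand":100},{"translation":[0.04,-0.0204,0.023],"twist":[-0.005,0,0.002],"hand":100},{"translation":[0.0556,-0.0204,0.023],"twist":[-0.005,0,0.002],"hand":100},{"translation":[0.0556,-0.0204,0.023],"twist":[-0.005,0,0.002],"hand":100}]'; python3 -c "
from h import *
go([.595,.093,.116],-.02)
cv2.imwrite('pics/side1.png',robot.read_camera('side')[130:220,200:320].repeat(5,0).repeat(5,1))
cv2.imwrite('pics/top1.png',robot.read_camera('top'))"
```

```text
time: 1.6
tool_pos: [0.593, 0.0934, 0.1135]
tool_rot: [-3.099, 1.564, -3.12]
contact_force: [0.0, 0.8, -0.3]
opening: 0.092
shift [-0.0026 -0.0004  0.002 ] twist [-0.0004 -0.0068  0.0003] q6 0.049 alt [3.14 0.   0.01]
```

View pics/side1.png

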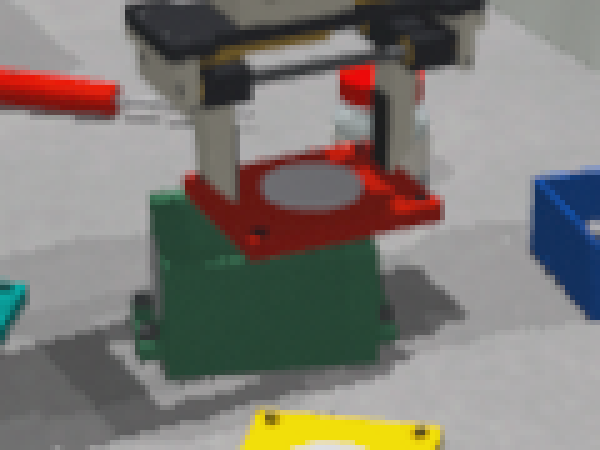

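The fingers straddle the pad, with the left fingertip at (232,195) and the right behind the pad at about (385,165). Next I'll lower them to about 1 mm above the plate.

```bash
python3 -m creep '[{"translation":[0.0025,-0.0004,0.002],"twist":[0,-0.0068,0],"hand":100},{"translation":[0.0045,-0.0004,0.002],"twist":[0,-0.0068,0],"hand":100},{"translation":[0.005,-0.0004,0.002],"twist":[0,-0.0068,0],"hand":100},{"translation":[0.005,-0.0004,0.002],"twist":[0,-0.0068,0],"hand":100}]'; python3 -m creep '[{"translation":[0,0,0],"twist":[0,0,0],"hand":100}]'; python3 -c "
from h import *
go([.595,.093,.108],-.02)"
```

```text
time: 2.1
tool_pos: [0.5966, 0.0933, 0.1115]
tool_rot: [-0.018, 1.565, -0.038]
contact_force: [0.4, 0.1, 0.2]
opening: 0.092
time: 2.2
tool_pos: [0.5967, 0.0933, 0.1117]
tool_rot: [-0.022, 1.565, -0.042]
contact_force: [0.1, 0.5, 0.2]
opening: 0.0915
shift [ 0.0037 -0.0003 -0.0017] twist [0.0002 0.0057 0.0001] q6 0.048 alt [-3.14 -0.    0.01]
```

```bash
for i in 1 ; do python3 -m creep '[{"translation":[0.0035,0,-0.0017],"twist":[0,0.005,0],"hand":100},{"translation":[0.0035,0,-0.0017],"twist":[0,0.005,0],"hand":100},{"translation":[0.0035,0,-0.0017],"twist":[0,0.005,0],"hand":100}]'; python3 -m creep '[{"translation":[0.002,0,0],"twist":[0,0,0],"hand":100},{"translation":[0.002,0,0],"twist":[0,0,0],"hand":100}]'; done
```

```text
time: 2.5
tool_pos: [0.5949, 0.0933, 0.108]
tool_rot: [-0.305, 1.57, -0.325]
contact_force: [0.0, -0.6, 0.3]
opening: 0.0919
time: 2.7
tool_pos: [0.5952, 0.0933, 0.1073]
tool_rot: [-0.053, 1.569, -0.073]
contact_force: [-2.0, -0.2, 8.3]
opening: 0.092
```

Contact came at TCP z of about 0.1073, so the plate top is about 82 mm, as the text says. I'll raise the fingers slightly and close on the pad.

```bash
python3 -m creep '[{"translation":[-0.0008,0,0],"twist":[0,0,0],"hand":100},{"translation":[-0.0008,0,0],"twist":[0,0,0],"hand":100}]';  python3 -m creep '[{"translation":[0,0,0],"twist":[0,0,0],"hand":80},{"translation":[0,0,0],"twist":[0,0,0],"hand":65},{"translation":[0,0,0],"twist":[0,0,0],"hand":50},{"translation":[0,0,0],"twist":[0,0,0],"hand":50},{"translation":[0,0,0],"twist":[0,0,0],"hand":50}]' 25
```

```text
time: 2.9
tool_pos: [0.5954, 0.0933, 0.1083]
tool_rot: [-0.017, 1.569, -0.036]
contact_force: [-0.3, -0.0, 0.4]
opening: 0.0918
time: 3.4
tool_pos: [0.5955, 0.0933, 0.1082]
tool_rot: [-0.013, 1.568, -0.033]
contact_force: [-0.1, -0.1, -1.7]
opening: 0.0564
```

```bash
python3 -c "
from h import *
go([.5620,.0882,.1082],-.02-.295)"
```

```text
shift [-0.0001 -0.0058 -0.0334] twist [ 0.2952  0.0024 -0.0003] q6 0.048 alt [-2.85  0.    0.  ]
```

```bash
python3 -m creep '[{"translation":[0,-0.001,-0.006],"twist":[0.06,0,0],"hand":50},{"translation":[0,-0.002,-0.013],"twist":[0.12,0,0],"hand":50},{"translation":[0,-0.0035,-0.02],"twist":[0.18,0,0],"hand":50},{"translation":[0,-0.005,-0.027],"twist":[0.24,0,0],"hand":50},{"translation":[0,-0.0058,-0.0334],"twist":[0.295,0,0],"hand":50}]';  python3 -c "
from h import *
go([.5620,.0882,.1082],-.02-.295)"
```

```text
time: 3.9
tool_pos: [0.5622, 0.0881, 0.1082]
tool_rot: [0.309, 1.567, -0.009]
contact_force: [1.7, -0.2, -1.2]
opening: 0.0556
shift [-0.      0.     -0.0002] twist [-0.0023  0.0035 -0.0011] q6 0.338 alt [ 3.14 -0.   -0.01]
```

```bash
python3 -m creep '[{"translation":[0,0,0],"twist":[0,0,0],"hand":65},{"translation":[0,0,0],"twist":[0,0,0],"hand":80},{"translation":[0,0,0],"twist":[0,0,0],"hand":80},{"translation":[-0.02,0,0],"twist":[0,0,0],"hand":80},{"translation":[-0.06,0,0],"twist":[0,0,0],"hand":80}]';  python3 -c "
from h import *
go([.50,-.2,.2],np.pi/2)"
```

```text
time: 4.4
tool_pos: [0.5604, 0.088, 0.1659]
tool_rot: [-2.775, 1.567, -3.092]
contact_force: [1.0, 0.0, 0.2]
opening: 0.0732
shift [-0.0338 -0.2925  0.0322] twist [ 1.2543 -0.002   0.0031] q6 0.337 alt [-1.89 -0.   -0.  ]
```

```bash
python3 -m creep '[{"translation":[-0.04,-0.2925,0.0322],"twist":[1.254,0,0],"hand":80},{"translation":[-0.04,-0.2925,0.0322],"twist":[1.254,0,0],"hand":80},{"translation":[-0.04,-0.2925,0.0322],"twist":[1.254,0,0],"hand":80},{"translation":[-0.04,-0.2925,0.0322],"twist":[1.254,0,0],"hand":80},{"translation":[-0.04,-0.2925,0.0322],"twist":[1.254,0,0],"hand":80}]'
python3 - <<'E'
from h import *
t=robot.read_camera("top");s=robot.read_camera("side")
cv2.imwrite("pics/top2.png",t);cv2.imwrite("pics/side2.png",s)
z=lambda i,r:cv2.resize(i[r[1]:r[3],r[0]:r[2]],(400,500),interpolation=cv2.INTER_CUBIC)
cv2.imwrite("pics/crop2.png",np.hstack([z(t,(185,160,241,230)),z(s,(220,145,276,215))]))
for n,i,p in(("top",t,(212,194)),("side",s,(256,172))):
    q=padfit(i,n,p)[0]; print(n,q,onz(n,q,.085))
r=blobs(t,"red",(180,160,245,235))[0]; X=(onz("top",r[:,0],.082)[:,:2]*1000).astype(np.float32); print("cover",cv2.minAreaRect(X))
E
```

```text
time: 4.9
tool_pos: [0.5094, -0.1561, 0.2006]
tool_rot: [-0.637, 1.569, -1.709]
contact_force: [1.1, 0.2, 0.2]
opening: 0.0731
top (209.181884765625, 192.97628784179688) [[0.56105042 0.08808455 0.085     ]]
side (249.92030334472656, 169.7749786376953) [[0.55352137 0.08328708 0.085     ]]
cover ((560.124267578125, 86.60595703125), (99.89576721191406, 119.5599594116211), 71.24085235595703)
```

View pics/crop2.png

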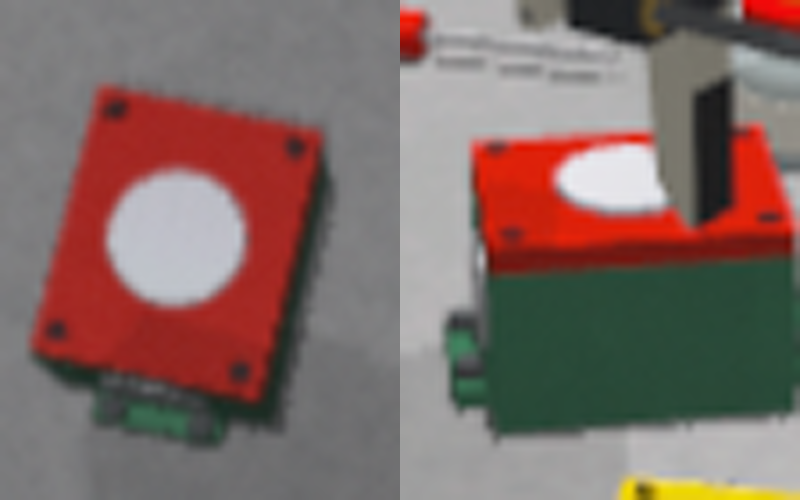

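The cover looks flush in both views. In the side crop its lower corners at (490,272) and (793,260) line up with the housing's edges. The finger hides part of it, so I'll check again from clear. Next is the cap.

Run:
```python
from h import *
s=lambda p:np.array(p)/7.143+[220,145]-.4; tt=lambda p:np.array(p)/7.143+[185,160]-.4
b0=onz("side",s((497,433)),0)[0];d0=onz("side",s((795,410)),0)[0]
b1=onz("side",s((490,273)),.07)[0];d1=onz("side",s((795,257)),.07)[0]
print("base B,D",b0.round(4),d0.round(4),"cover",b1.round(4),d1.round(4))
f=lambda a,b:np.arctan2(*(b-a)[1::-1]); print(f(b0,d0),f(b1,d1))
t=cv2.imread("pics/top0.png")
c=blobs(t,"bright",(312,182,356,214),15)[0]; X=(onz("top",c[:,0],.012)[:,:2]*1000).astype(np.float32); print("cap",cv2.fitEllipse(X),cv2.minEnclosingCircle(X))
go([.517,-.306,.09],np.pi/2)
```

```text
base B,D [ 0.628  -0.0132  0.    ] [ 0.7421 -0.0503  0.    ] cover [ 0.6245 -0.0109  0.07  ] [ 0.7354 -0.0521  0.07  ]
-0.31497674949270343 -0.35602647193663833
cap ((516.9111328125, -306.25384521484375), (51.5294189453125, 52.80827713012695), 167.4600067138672) ((516.72802734375, -306.1228942871094), 27.467796325683594)
shift [ 0.1117 -0.0624  0.1316] twist [ 4.943e-01  4.200e-03 -1.000e-04] q6 0.632 alt [-2.65  0.    0.01]
```

```bash
python3 -m creep '[{"translation":[0.02,-0.0624,0.1316],"twist":[0.494,0,0],"hand":80},{"translation":[0.05,-0.0624,0.1316],"twist":[0.494,0,0],"hand":80},{"translation":[0.08,-0.0624,0.1316],"twist":[0.494,0,0],"hand":80},{"translation":[0.1117,-0.0624,0.1316],"twist":[0.494,0,0],"hand":80},{"translation":[0.1117,-0.0624,0.1316],"twist":[0.494,0,0],"hand":80}]'
python3 - <<'E'
from h import *
t=robot.read_camera("top");i=robot.read_camera("side")
cv2.imwrite("pics/side3.png",i);cv2.imwrite("pics/top3.png",t)
z=lambda i,r:cv2.resize(i[r[1]:r[3],r[0]:r[2]],(400,500),interpolation=cv2.INTER_CUBIC)
cv2.imwrite("pics/crop3.png",np.hstack([z(i,(220,145,276,215)),z(i,(270,215,366,335))]))
s=lambda p:np.array(p)/7.143+[220,145]-.4
b0=onz("side",s((97,433)),0)[0];d0=onz("side",s((395,410)),0)[0]
b1=onz("side",s((90,273)),.07)[0];d1=onz("side",s((395,257)),.07)[0]
print("base B,D",b0.round(4),d0.round(4),"cover",b1.round(4),d1.round(4))
f=lambda a,b:np.arctan2(*(b-a)[1::-1]); print(f(b0,d0),f(b1,d1))
go([.517,-.306,.09],np.pi/2)
E
```

```text
time: 5.5
tool_pos: [0.5142, -0.3058, 0.0838]
tool_rot: [-1.881, 1.563, 2.83]
contact_force: [-0.8, 1.9, -0.6]
opening: 0.0734
base B,D [0.4881 0.0576 0.    ] [0.601  0.0211 0.    ] cover [0.4883 0.0585 0.07  ] [0.5986 0.0176 0.07  ]
-0.3128400470070394 -0.3549535544949378
shift [-0.001   0.0003  0.0009] twist [0.0021 0.0016 0.0014] q6 0.91 alt [-3.14 -0.    0.  ]
```

View pics/crop3.png

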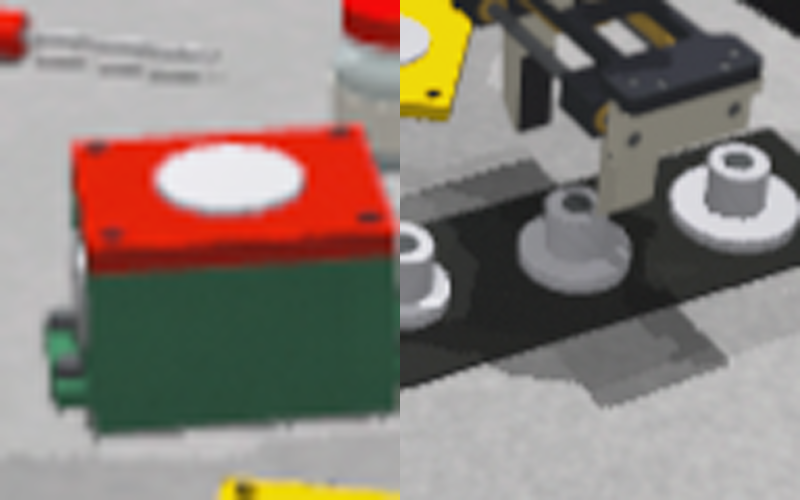

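The side crop shows the cover flush, with its corner on the housing's edge at (90,272). The side-view base corners put the housing centre at (0.560, 0.087) against the cover at (0.5605, 0.0875), with yaw −0.313 against −0.327. The fingers are around the middle cap, whose hub is at crop (575,225). I'll lower them now.

```bash
python3 -m creep '[{"translation":[0.015,0.0003,0.0009],"twist":[0,0,0],"hand":80},{"translation":[0.03,0.0003,0.0009],"twist":[0,0,0],"hand":80},{"translation":[0.042,0.0003,0.0009],"twist":[0,0,0],"hand":80},{"translation":[0.047,0.0003,0.0009],"twist":[0,0,0],"hand":80},{"translation":[0.047,0.0003,0.0009],"twist":[0,0,0],"hand":80}]'; python3 -m creep '[{"translation":[0,0,0],"twist":[0,0,0],"hand":80}]';python3 - <<'E'
from h import *
go([.517,-.306,.041],np.pi/2)
E
```

```text
time: 6.1
tool_pos: [0.517, -0.3055, 0.0419]
tool_rot: [-0.854, 1.569, -2.422]
contact_force: [0.2, 0.4, -0.0]
opening: 0.0734
time: 6.2
tool_pos: [0.5175, -0.3056, 0.0426]
tool_rot: [-0.277, 1.569, -1.844]
contact_force: [0.7, -0.6, 0.7]
opening: 0.0733
shift [ 0.0016 -0.0005  0.0004] twist [0.0037 0.0021 0.0006] q6 0.909 alt [-3.14 -0.    0.  ]
```

```bash
python3 -m creep '[{"translation":[0.001,0,0],"twist":[0,0,0],"hand":60},{"translation":[0.001,0,0],"twist":[0,0,0],"hand":45},{"translation":[0.001,0,0],"twist":[0,0,0],"hand":25},{"translation":[0.001,0,0],"twist":[0,0,0],"hand":25},{"translation":[0.001,0,0],"twist":[0,0,0],"hand":25}]' 25; python3 -m creep '[{"translation":[0,0,0],"twist":[0,0,0],"hand":25}]'
```

```text
time: 6.7
tool_pos: [0.5175, -0.3056, 0.0417]
tool_rot: [-0.246, 1.569, -1.813]
contact_force: [-0.4, 0.2, 0.2]
opening: 0.0383
time: 6.8
tool_pos: [0.5175, -0.3058, 0.0417]
tool_rot: [-0.18, 1.568, -1.747]
contact_force: [0.9, -0.6, -0.4]
opening: 0.0314
```

```bash
python3 -m creep '[{"translation":[0,0,0],"twist":[0,0,0],"hand":25},{"translation":[-0.03,0,0],"twist":[0,0,0],"hand":25},{"translation":[-0.07,0,0],"twist":[0,0,0],"hand":25},{"translation":[-0.11,0,0],"twist":[0,0,0],"hand":25},{"translation":[-0.11,0,0],"twist":[0,0,0],"hand":25}]'
python3 - <<'E'
from h import *
i=robot.read_camera("side");t=robot.read_camera("top");cv2.imwrite("pics/top4.png",t)
cv2.imwrite("pics/crop4.png",cv2.resize(i[180:320,240:380],(560,560),interpolation=cv2.INTER_CUBIC))
print(robot.observe()["opening"])
go([.5605,.0878,.16],-.32)
E
```

```text
time: 7.3
tool_pos: [0.52, -0.3072, 0.1576]
tool_rot: [0.739, 1.559, -0.828]
contact_force: [0.6, -0.3, -1.8]
opening: 0.0314
0.03142721138072322
shift [-0.009   0.0443 -0.3931] twist [-1.2471  0.0031  0.0015] q6 0.909 alt [ 1.89  0.   -0.  ]
```

View pics/crop4.png

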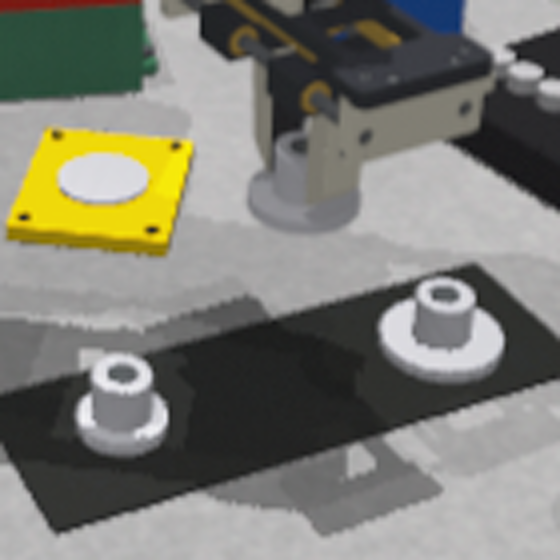

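The cap is held upright at crop (304,200), and the other two caps haven't moved. I'll carry it to the cover.

```bash
python3 -m creep '[{"translation":[-0.015,0.0443,-0.3931],"twist":[-1.247,0,0],"hand":25},{"translation":[-0.015,0.0443,-0.3931],"twist":[-1.247,0,0],"hand":25},{"translation":[-0.015,0.0443,-0.3931],"twist":[-1.247,0,0],"hand":25},{"translation":[-0.015,0.0443,-0.3931],"twist":[-1.247,0,0],"hand":25},{"translation":[-0.015,0.0443,-0.3931],"twist":[-1.247,0,0],"hand":25}]'; python3 -c "
from h import *
go([.5605,.0878,.16],-.32)"
```

```text
time: 7.9
tool_pos: [0.5434, -0.055, 0.1587]
tool_rot: [-1.846, 1.566, -2.657]
contact_force: [0.1, 0.2, -0.5]
opening: 0.0313
shift [-0.0016  0.1107 -0.0918] twist [-0.4913 -0.0022  0.0038] q6 0.573 alt [2.65 0.01 0.  ]
```

```bash
python3 -m creep '[{"translation":[-0.002,0.1107,-0.0918],"twist":[-0.491,0,0],"hand":25},{"translation":[-0.002,0.1107,-0.0918],"twist":[-0.491,0,0],"hand":25},{"translation":[-0.002,0.1107,-0.0918],"twist":[-0.491,0,0],"hand":25},{"translation":[-0.002,0.1107,-0.0918],"twist":[-0.491,0,0],"hand":25},{"translation":[-0.002,0.1107,-0.0918],"twist":[-0.491,0,0],"hand":25}]'; python3 -m creep '[{"translation":[0,0,0],"twist":[0,0,0],"hand":25}]'; python3 -c "
from h import *
go([.5605,.0878,.13],-.32)"
```

```text
time: 8.4
tool_pos: [0.5592, 0.0893, 0.1581]
tool_rot: [-2.55, 1.562, -2.867]
contact_force: [-0.3, -0.8, -1.4]
opening: 0.0314
time: 8.5
tool_pos: [0.5586, 0.0888, 0.1569]
tool_rot: [-2.575, 1.56, -2.894]
contact_force: [-0.2, -1.0, -1.7]
opening: 0.0313
shift [ 0.0268 -0.0002  0.0024] twist [ 0.001  -0.0091  0.0058] q6 0.344 alt [-3.14 -0.01 -0.01]
```

```bash
python3 -m creep '[{"translation":[0.01,-0.0002,0.0024],"twist":[0,-0.009,0.005],"hand":25},{"translation":[0.02,-0.0002,0.0024],"twist":[0,-0.009,0.005],"hand":25},{"translation":[0.0285,-0.0002,0.0024],"twist":[0,-0.009,0.005],"hand":25},{"translation":[0.0285,-0.0002,0.0024],"twist":[0,-0.009,0.005],"hand":25}]'; python3 -m creep '[{"translation":[0,0,0],"twist":[0,0,0],"hand":25}]'
python3 - <<'E'
from h import *
i=robot.read_camera("side");t=robot.read_camera("top");cv2.imwrite("pics/top5.png",t);cv2.imwrite("pics/side5.png",i)
cv2.imwrite("pics/crop5.png",cv2.resize(i[140:215,205:305],(800,600),interpolation=cv2.INTER_CUBIC))
go([.5605,.0878,.1225],-.32)
# predicted outlines
for nm,z in(("flange low",robot.observe()["tool_pos"][2]-.0377),("pad",.085)):
    a=np.linspace(0,2*np.pi,73);P=np.c_[.5605+.029*np.cos(a),.0878+.029*np.sin(a),0*a+z];u=proj("side",P); print(nm,((u.min(0)-[205,140])*8).round(),((u.max(0)-[205,140])*8).round())
E
```

```text
time: 8.9
tool_pos: [0.5595, 0.0871, 0.1266]
tool_rot: [-2.611, 1.567, -2.932]
contact_force: [0.1, -1.2, -1.6]
opening: 0.0314
time: 9.0
tool_pos: [0.5596, 0.0868, 0.1266]
tool_rot: [-2.631, 1.567, -2.953]
contact_force: [-1.0, -0.1, -1.4]
opening: 0.0315
shift [0.0042 0.0012 0.0006] twist [-0.0009 -0.0035  0.0021] q6 0.341 alt [3.14 0.   0.01]
flange low [290. 185.] [454. 255.]
pad [290. 195.] [454. 265.]
```

View pics/crop5.png

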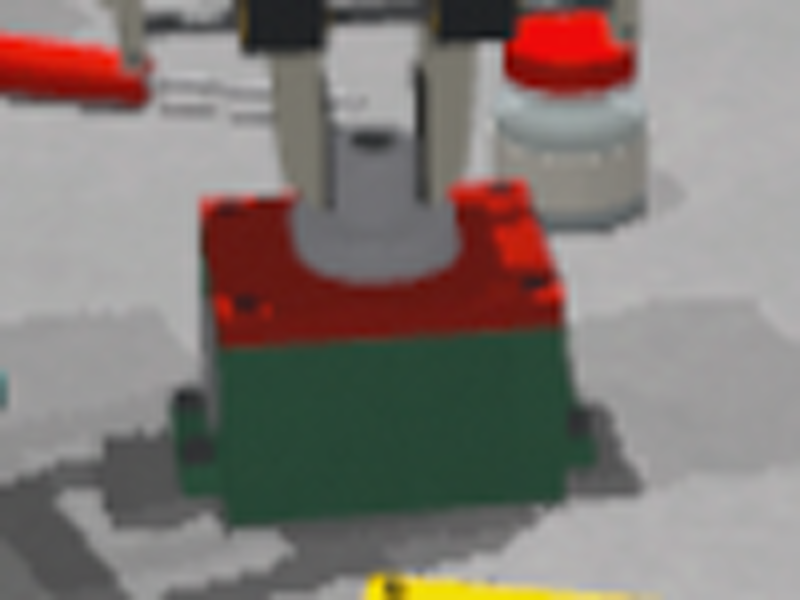

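The cover is flush at both visible corners, (218,345) and (563,328). The cap is over the pad, but its lower edge at y≈283 needs a numeric check against the pad before I lower it.

Run:
```python
from h import *
i5=cv2.imread("pics/side5.png");i3=cv2.imread("pics/side3.png")
e=padfit(i3,"side",(252,170));print("pad ell",e)
print("pad proj",proj("side",[[.5605,.0878,.085]]))
o=robot.observe()["tool_pos"];print(o)
for z in(.1229,.0889,.0969):print("cap proj z",z,proj("side",[[o[0],o[1],z]]))
for nm,i in(("pad",i3),("cap",i5)):
    h=cv2.cvtColor(i,cv2.COLOR_BGR2HSV); c=252
    print(nm,[(r,int(h[r,c,1]),int(h[r,c,2])) for r in range(150,184)])
h=cv2.cvtColor(i5,cv2.COLOR_BGR2HSV)
for r in(168,169,170,171,172,173): x=np.where(h[r,225:280,1]<100)[0]+225; print(r,x.min(),x.max())
```

```text
pad ell ((251.65438842773438, 169.6600341796875), (8.776299476623535, 19.21693992614746), 89.00923156738281)
pad proj [[251.48238941 168.69118025]]
[0.55955659 0.0868912  0.12671155]
cap proj z 0.1229 [[251.08723123 156.56283855]]
cap proj z 0.0889 [[251.29355529 167.62578102]]
cap proj z 0.0969 [[251.24547761 165.04789176]]
pad [(150, 1, 189), (151, 3, 190), (152, 1, 188), (153, 1, 187), (154, 0, 186), (155, 1, 186), (156, 0, 185), (157, 0, 185), (158, 0, 186), (159, 0, 188), (160, 1, 189), (161, 1, 189), (162, 1, 189), (163, 103, 218), (164, 243, 230), (165, 33, 234), (166, 3, 238), (167, 4, 238), (168, 3, 237), (169, 4, 237), (170, 3, 237), (171, 4, 237), (172, 4, 237), (173, 6, 230), (174, 13, 174), (175, 165, 201), (176, 244, 228), (177, 244, 227), (178, 232, 186), (179, 218, 125), (180, 210, 119), (181, 210, 119), (182, 114, 87), (183, 113, 77)]
cap [(150, 0, 174), (151, 1, 175), (152, 0, 174), (153, 0, 173), (154, 1, 173), (155, 3, 148), (156, 5, 94), (157, 15, 52), (158, 10, 73), (159, 10, 105), (160, 9, 118), (161, 9, 118), (162, 9, 116), (163, 7, 116), (164, 11, 117), (165, 9, 116), (166, 11, 117), (167, 9, 117), (168, 9, 114), (169, 7, 110), (170, 9, 115), (171, 9, 117), (172, 9, 116), (173, 9, 115), (174, 25, 111), (175, 98, 107), (176, 208, 103), (177, 215, 103), (178, 210, 107), (179, 211, 109), (180, 217, 107), (181, 210, 108), (182, 115, 80), (183, 117, 72)]
168 225 279
169 225 279
170 225 279
171 225 279
172 225 279
173 225 279
```

The visible lower edge at row 174.7 is the pad's own side, so the cap sits where it should: hub hole at row 157 against 157.5 predicted, horizontally within about 1 mm. I'll lower it.

```bash
python3 -m creep '[{"translation":[0.001,0.0012,0.0006],"twist":[0,-0.003,0.002],"hand":25},{"translation":[0.002,0.0012,0.0006],"twist":[0,-0.003,0.002],"hand":25},{"translation":[0.003,0.0012,0.0006],"twist":[0,-0.003,0.002],"hand":25},{"translation":[0.0035,0.0012,0.0006],"twist":[0,-0.003,0.002],"hand":25},{"translation":[0.0035,0.0012,0.0006],"twist":[0,-0.003,0.002],"hand":25}]'; python3 -m creep '[{"translation":[0.0003,0,0],"twist":[0,0,0],"hand":25},{"translation":[0.0003,0,0],"twist":[0,0,0],"hand":25}]';python3 -c "
from h import *
go([.5605,.0878,.1225],-.32)"
```

```text
time: 9.6
tool_pos: [0.5604, 0.0879, 0.1232]
tool_rot: [-2.943, 1.57, 3.019]
contact_force: [0.3, -0.3, -1.8]
opening: 0.0315
time: 9.8
tool_pos: [0.5604, 0.0879, 0.1228]
tool_rot: [-2.984, 1.57, 2.978]
contact_force: [-0.3, -0.9, -2.0]
opening: 0.0311
shift [ 0.0003 -0.0001  0.0001] twist [-0.0009 -0.0007  0.0001] q6 0.341 alt [3.14 0.   0.  ]
```

```bash
python3 -m creep '[{"translation":[0.0006,0,0],"twist":[0,0,0],"hand":25},{"translation":[0.0006,0,0],"twist":[0,0,0],"hand":25}]'
```

```text
time: 10.0
tool_pos: [0.5604, 0.0879, 0.1227]
tool_rot: [-3.128, 1.57, 2.834]
contact_force: [-1.6, -0.1, 2.9]
opening: 0.0315
```

```bash
python3 -m creep '[{"translation":[0.0006,0,0],"twist":[0,0,0],"hand":25},{"translation":[0.0006,0,0],"twist":[0,0,0],"hand":25}]'
```

```text
time: 10.2
tool_pos: [0.5604, 0.0879, 0.1227]
tool_rot: [1.132, 1.571, 0.811]
contact_force: [-2.0, 0.9, 5.0]
opening: 0.0313
```

The force has gone from −2 N to +5 N, so the cap is seated. I'll release it slowly and back off.

```bash
python3 -m creep '[{"translation":[0,0,0],"twist":[0,0,0],"hand":38},{"translation":[0,0,0],"twist":[0,0,0],"hand":45},{"translation":[0,0,0],"twist":[0,0,0],"hand":60},{"translation":[0,0,0],"twist":[0,0,0],"hand":75},{"translation":[0,0,0],"twist":[0,0,0],"hand":75}]'; python3 -m creep '[{"translation":[-0.02,0,0],"twist":[0,0,0],"hand":75},{"translation":[-0.05,0,0],"twist":[0,0,0],"hand":75},{"translation":[-0.1,0,0],"twist":[0,0,0],"hand":75},{"translation":[-0.12,0,0],"twist":[0,0,0],"hand":75}]'; python3 -c "
from h import *
go([.42,-.2,.26],-.32-.7)"
```

```text
time: 10.7
tool_pos: [0.5605, 0.0879, 0.1225]
tool_rot: [1.492, 1.571, 1.171]
contact_force: [-0.5, 0.2, 0.2]
opening: 0.0605
time: 11.1
tool_pos: [0.5619, 0.088, 0.247]
tool_rot: [0.351, 1.564, 0.031]
contact_force: [-0.1, 1.2, 0.1]
opening: 0.069
shift [-0.014  -0.318  -0.0438] twist [ 0.6992  0.0051 -0.0043] q6 0.341 alt [-2.44  0.01  0.01]
```

```bash
python3 -m creep '[{"translation":[-0.014,-0.318,-0.0438],"twist":[0.7,0,0],"hand":75},{"translation":[-0.014,-0.318,-0.0438],"twist":[0.7,0,0],"hand":75},{"translation":[-0.014,-0.318,-0.0438],"twist":[0.7,0,0],"hand":75},{"translation":[-0.014,-0.318,-0.0438],"twist":[0.7,0,0],"hand":75},{"translation":[-0.014,-0.318,-0.0438],"twist":[0.7,0,0],"hand":75}]'; python3 -m creep '[{"translation":[0,-0.06,0],"twist":[0,0,0],"hand":75},{"translation":[0,-0.06,0],"twist":[0,0,0],"hand":75},{"translation":[0,-0.06,0],"twist":[0,0,0],"hand":75}]'
python3 - <<'E'
from h import *
t=robot.read_camera("top");s=robot.read_camera("side")
cv2.imwrite("pics/top6.png",t);cv2.imwrite("pics/side6.png",s)
z=lambda i,r:cv2.resize(i[r[1]:r[3],r[0]:r[2]],(400,500),interpolation=cv2.INTER_CUBIC)
cv2.imwrite("pics/crop6.png",np.hstack([z(t,(181,160,237,230)),z(s,(224,145,280,215))]))
h=cv2.cvtColor(t,cv2.COLOR_BGR2HSV)
r=blobs(t,"red",(180,160,245,235))[0]; X=(onz("top",r[:,0],.082)[:,:2]*1000).astype(np.float32); print("cover",cv2.minAreaRect(X))
# flange: hole in red hull; lies at z .093
m=(h[...,1]<90).astype(np.uint8);k=np.zeros_like(m);cv2.drawContours(k,[r],-1,1,-1);m&=k
N,l,st,ce=cv2.connectedComponentsWithStats(m);j=1+st[1:,4].argmax();c=cv2.findContours((l==j).astype(np.uint8),0,1)[0][0]
for zz in(.085,.093):
  X=(onz("top",c[:,0],zz)[:,:2]*1000).astype(np.float32);print("cap",zz,cv2.fitEllipse(X),cv2.minEnclosingCircle(X))
E
```

```text
time: 11.6
tool_pos: [0.4499, -0.1379, 0.2564]
tool_rot: [1.016, 1.564, -0.01]
contact_force: [1.0, -0.1, -0.0]
opening: 0.0691
time: 11.9
tool_pos: [0.3976, -0.1698, 0.2563]
tool_rot: [0.994, 1.563, -0.035]
contact_force: [0.7, 0.6, 1.4]
opening: 0.0693
cover ((559.8534545898438, 86.67375946044922), (100.07088470458984, 119.9706802368164), 70.95365142822266)
cap 0.085 ((561.9613037109375, 88.24354553222656), (56.66425704956055, 58.25005340576172), 97.37731170654297) ((562.3807983398438, 87.84416961669922), 30.286975860595703)
cap 0.093 ((560.074462890625, 87.45851135253906), (56.23158645629883, 57.80528259277344), 97.37715911865234) ((560.49072265625, 87.06218719482422), 30.0556697845459)
```

View pics/crop6.png

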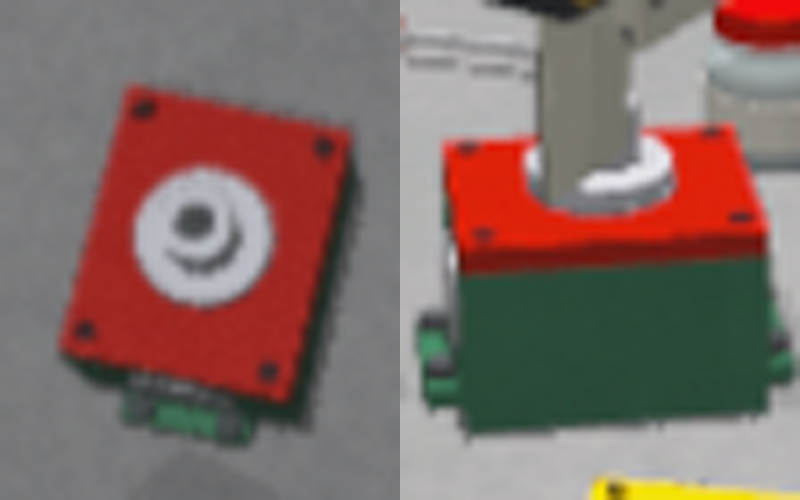

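The cap sits on the pad, with the flange centre at top crop (203,237) and the hub leaning only by parallax. Its centre is within about 1 mm of the cover's centre. One last number: cover yaw against housing yaw, from the front edges in the side view.

Run:
```python
from h import *
s=cv2.imread("pics/side6.png");h=cv2.cvtColor(s,cv2.COLOR_BGR2HSV).astype(int)
g=((h[...,0]>55)&(h[...,0]<85)&(h[...,1]>80));g[:,:224]=0;g[:,290:]=0;g[:150]=0;g[215:]=0
top,bot=[],[]
for c in range(236,272):
    r=np.where(g[:,c])[0]; top.append((c,r.min()-.5)); bot.append((c,r.max()+.5))
for nm,p,z in(("cover/housing seam",top,.07),("base",bot,0.)):
    X=onz("side",np.array(p),z)[:,:2]; v=cv2.fitLine(X.astype(np.float32),cv2.DIST_HUBER,0,.0001,.001).ravel()
    print(nm,"yaw",np.arctan(v[1]/v[0]),"dist from origin",X.mean(0), v[0]*v[3]-v[1]*v[2])
for r in range(182,202,3):
    x=np.where(g[r,236:290])[0]+236
    print(r,np.where(g[r])[0].min(),x.max())
print("red row extents",[(r,*(lambda x:(x.min(),x.max()))(np.where((h[r,224:290,1]>180)&((h[r,224:290,0]<8)|(h[r,224:290,0]>172)))[0]+224)) for r in(178,179,180)])
print(robot.observe()["tool_pos"],robot.observe()["qvel"].round(3) if hasattr(robot.observe()["qvel"],'round') else "")
```

```text
cover/housing seam yaw -0.3297706 dist from origin [0.54085561 0.03334769] 0.20680186
base yaw -0.32404897 dist from origin [0.54374577 0.04181938] 0.21256554
182 264 274
185 233 274
188 233 275
191 227 274
194 227 277
197 227 278
200 228 274
red row extents [(178, np.int64(232), np.int64(274)), (179, np.int64(232), np.int64(274)), (180, np.int64(232), np.int64(270))]
[ 0.39930607 -0.16876529  0.25634095] [ 0.025  0.012 -0.009  0.001  0.003  0.   ]
```

Cover and housing yaws agree: −0.330 at the seam, −0.324 at the base. The ends line up too (columns 232/233 and 274/274). The seam's distance, 0.2068, matches the bare rim measured at the start, 0.2071. I'll let the arm settle and hand in.

```bash
python3 -m creep '[{"translation":[0,0,0],"twist":[0,0,0],"hand":75},{"translation":[0,0,0],"twist":[0,0,0],"hand":75},{"translation":[0,0,0],"twist":[0,0,0],"hand":75}]'; python3 -c "
from cell import robot
print(robot.hand_in())"
```

```text
time: 12.3
tool_pos: [0.3999, -0.1681, 0.2562]
tool_rot: [1.024, 1.563, -0.001]
contact_force: [0.3, -0.1, -0.6]
opening: 0.0688
the job is handed in; nothing more can be done
None
```

The red cover is now square on the housing and the 58 mm cap stands centred on its pad. I handed the job in at 12.3 s; no verdict is reported.

**What I did:** I gripped the cover by its pad, slid and turned it about 34 mm and 0.3 rad until flush, then let go. I picked the middle cap up by its hub, lowered it onto the pad until I felt contact, released it and backed off.

**Last checks:**
- **Cover yaw:** −0.330 rad against −0.324 rad for the housing, both from the side view. The top view gave −0.332 rad.
- **Cover edges:** the ends line up within about 1 pixel. The front edge is within about 0.3 mm of where the bare rim was at the start.
- **Cap centring:** the cap is about 1 mm from the cover's centre by the top view. In the side view at hand-in a finger of the raised gripper hid part of the cap, so its centring was not confirmed there.
- **Rest of the bench:** the other two caps had not moved in the picture taken when I lifted the cap. I did not measure the tools, jar, can and bin afterwards, but nothing showed the arm touching them.

**Disagreement:** the two cameras differ by up to about 8 mm at the cover's height. I therefore compared positions only within one view, and took the plate's height from touching it.

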